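# Pin the bat to the banding wheel

## Robot

A 6-joint arm with a two-finger parallel gripper is mounted at the origin on the work surface. World frame = base frame: x ahead of the robot, y to its left, z up, the work surface at z = 0. Lengths are in m, angles in rad, forces in N, time in s.
With the tool pointing down it reaches from about 0.275 to 0.725 m from the base axis. Payload 15.9 kg.
Tool frame: the origin (TCP) lies midway between the tips of the shut fingers; the grasp point (between the pads) lies 19 mm behind it; z points along the fingers, y is the line along which they close (so a half turn about z gives the same grasp; the last joint's range is limited). The gripper opens to 85 mm and grips with 20 to 120 N. Pads are 22 mm wide; open, the fingers measure 114 mm over their backs; the gripper's body (76 mm by 85 mm) begins 54 mm behind the grasp point. The pads swing forward as they close: fully open they stand 13 mm farther back than shut.
Start: joints at [1.248, 0.213, -0.034, 1.323, 0, 1.571], TCP at [0.159, 0.474, 0.195] pointing down, gripper open.
Joint ranges: [-2.98, 2.98], [-0.74, 1.72], [-1.14, 1.35], [-2.1, 2.04], [-1.57, 1.44], [-3.14, 3.14]. Speed limits (rad/s): [1.89, 1.89, 2.39, 2.57, 3.14, 3.14].

## Interface

Orientations are given as a rotation vector (axis times angle).
In Python, from bench import manip gives the robot as it stands. Calls block until the motion is done:
- manip.move_to(position, orientation): joint-space move of the TCP to a pose.
- manip.servo_line(position, rotation=None, rate=0.15, stop_force=None): straight line of the TCP; rotation=None keeps the orientation; rate is the mean speed in m/s. With stop_force (N) it stops when the force on the tool has changed by that much, and returns True; else False.
- manip.set_joints(angles): joint-space move.
- manip.gripper_to(opening, force=None): opening from 0.0 (shut) to 1.0 (fully open); force is the grip in N (None keeps the last); returns when the fingers have stopped.
- manip.sleep(seconds).
- manip.solve_ik(position, orientation): joint angles nearest the present ones, or None.
- manip.get_obs(): the state.
- manip.snapshot(name): name is "scene" or "top" or "wrist"; returns a dict with "color" (420x560x3 uint8, red, green, blue), "fx", "fy", "cx", "cy" (pixels), "R" (3x3) and "t" (3): a world point X has camera coordinates R X + t. Camera axes: x right, y down, z forward; pixel columns grow to the right and rows downward; lengths in m; the calibration is good to about 2 mm. A picture is of the moment at which its call begins. There is no depth.
A pose or a line that the arm cannot do raises manip.Unreachable and nothing moves.
- manip.job_done(): hands the job in; it is judged then, once.
Trained networks look in a picture, given as the dict that the camera call returned (one of the last four; its "shot" number tells which), for a name from the list of things; names that differ only in an ending like _2 or _b are one class to them, and where a whole thing is asked for, a point or a joint stands for the part that bears it (a point fixed in the world has none). Each returns a list of dicts, best first, with "confidence" (0 to 1); they miss things now and then, are a little off and sometimes report something else, mostly with a low value. They report only what shows in the picture. A call takes as long as a camera call. They do not tell look-alikes from the thing itself.
- manip.spot_in(picture, target): "extent" ([left, top, width, height] in pixels, round what is visible of it).
- manip.silhouettes(picture, target): "pixels" (420x560 bool, what is visible of it) and "extent" ([left, top, width, height] in pixels, round what is visible of it).
- manip.landmark_of(picture, target): "xy" ([column, row] in pixels: a listed point, or the origin of a listed thing).
The state is a dict: "t": time; "joints": joint angles; "qvel": joint speeds; "effort": joint torques, N m; "tcp_pos": TCP position; "orientation": TCP orientation; "force": force on the tool from outside, world axes, zero at the start; "torque": the same for the moment, N m; "opening": opening from 0.0 (shut) to 1.0 (fully open); "finger_force": force on a finger pad.
Only numpy, scipy, OpenCV 4.12 (cv2) and the standard library are available. Lean on these libraries where they do the work, as an engineer would, in place of code of your own. Each camera call takes 0.05 s, during which the arm holds its last target. There are 200 camera calls.

## Task

Pin the square plywood bat to the banding wheel: draw the red-handled brass pin out of the wooden block, put its nose down through the hole in the bat, and, since the holes in the plate beneath are out of line and hidden, use the pin to swing the bat a little round until it drops into one of them. Then push it fully home, its collar flush on the bat, and let go. Push gently (never more than about 30 N on the wheel), keep the small cup standing in the middle of the bat, and do not disturb the other things.

Things in the scene. Friction and masses are not known exactly. Their poses are not given: they have to be found in the camera images.
- pin: Brass pin with red handle, loose, upright in the block's -y hole at the start. Origin at the centre of its nose (lower end), z up along it. From the nose: shank 12 mm in diameter, 32 mm long (end chamfered 1.5 mm); collar 24 mm in diameter, 32 to 36 mm; round red handle 18 mm in diameter, 36 to 76 mm. About 80 g.
- pin_collar (a point): On the pin's axis at the underside of its collar, 32 mm above the nose; this face must come down flush on the bat. Flush means that the nose is 17 mm below the face of the plate under the bat.
- bat_hole (a point): Centre of the bat's hole at its top face; z up. 14.5 mm wide, through the 15 mm bat, 78 mm from the wheel's axis. Directly below the bat lies a level aluminium plate with two 14.5 mm holes, also 78 mm from the axis, 25 mm apart. At the start this hole is over solid plate between them: one lies 6 to 19 mm along the arc to each side; sweeping either way finds one. Neither is measured.
- bat_centre (a point): Wheel's axis at the bat's top face, 115 mm above the table; x points to the bat's hole. The bat, a plywood square 210 x 210 x 15 mm, turns about this vertical axis over the plate, at least 0.19 rad either way from its start (beyond both plate holes). Light friction (0.12 N m, about 1.5 N at its hole); it stays where left.
- wheel: Banding wheel: fixed green stand 170 mm across, dark round head, aluminium plate, bat. Origin on the axis at the table; its yaw does not tell where the plate's holes are. A brake (2.5 N m) holds head and plate. Plate and bat lie on rubber: they sink 1 mm under 12 and 20 N. In each plate hole, 7 mm down, is a felt plug: yields downward at about 6 N, 13 mm of travel, stays where pushed.
- block: Fixed pale wooden block, 60 x 130 x 40 mm high, long along its y; origin under its centre. Two upright 14.5 mm holes, 35 mm to either side of its middle along y: the pin stands in the -y one, its collar on the block's top, the needle tool in the +y one.
- needle: Bystander: needle tool, loose, with green handle 13 mm in diameter, standing in the block's other hole, its top 74 mm above the table. Origin at its lower end.
- cup: Small cream cup, loose, 54 mm across and 45 mm high, standing on the middle of the bat; origin at the centre of its underside. It must stay there.
- beaker: Bystander: cream cup, 76 mm across and 85 mm high, standing on the table; origin under its centre.
- bowl: Bystander: blue bowl, 120 mm across and 60 mm high, on the table; origin under its centre.
- jar: Bystander: dark blue jar with black cap, 64 mm across and 75 mm high, on the table; origin under its centre.
- brushpot: Bystander: terracotta pot 90 mm across with paint brushes, 220 mm high in all; origin under its centre.
- dish: Bystander: flat red dish, 100 mm across and 16 mm high, on the table; origin under its centre.
There are look-alikes about, which are no part of the job. There is more than one size of the pin; the job needs the smaller.

How it is judged:
By the outcome, as a careful person would: the job done as asked, in the order asked, and still so for the second after the job is handed in, with the robot touching nothing.
It also fails if it takes over 54 s, if anything falls off the work surface, if the arm or the gripper's body presses on something with over 40 N, if the wrist force passes 120 N, or if a joint passes its speed limit or range.

## Working session

There is one attempt and no reset: what is moved stays moved. The work goes in short steps, each a Python script; the robot and the scene stay as the last script left them, time stands still between calls to the robot, and variables do not carry over. Pictures are saved under pics/ and viewed, at most 10 in all, crops included, and the job is handed in when it is done.

```bash
mkdir -p pics; ls; cat > h.py <<'E'
import numpy as np, cv2
from bench import manip as m
def snap(n,f=None):
    p=m.snapshot(n)
    if f: cv2.imwrite('pics/'+f,cv2.cvtColor(p['color'],cv2.COLOR_RGB2BGR))
    return p
def ray(p,xy):
    d=np.array([(xy[0]-p['cx'])/p['fx'],(xy[1]-p['cy'])/p['fy'],1.])
    R=np.array(p['R']);return -R.T@np.array(p['t']),R.T@d
def atz(p,xy,z):
    o,d=ray(p,xy);return o+d*(z-o[2])/d[2]
def tri(obs):
    A=np.zeros((3,3));b=np.zeros(3)
    for p,xy in obs:
        o,d=ray(p,xy);d=d/np.linalg.norm(d);M=np.eye(3)-np.outer(d,d);A+=M;b+=M@o
    X=np.linalg.solve(A,b)
    r=[np.linalg.norm(np.cross(X-ray(p,xy)[0],ray(p,xy)[1]/np.linalg.norm(ray(p,xy)[1]))) for p,xy in obs]
    return X,r
def proj(p,X):
    c=np.array(p['R'])@np.array(X)+np.array(p['t']);return np.array([p['fx']*c[0]/c[2]+p['cx'],p['fy']*c[1]/c[2]+p['cy']])
E
python3 - <<'E'
from h import *
np.set_printoptions(precision=3,suppress=True)
ps={n:snap(n,n+'0.png') for n in('scene','top')}
o=m.get_obs();print(o['t'],o['orientation'],o['opening'],o['force'])
for n,p in ps.items():
    print(n,'cam',ray(p,(0,0))[0])
    for t in('pin','pin_collar','bat_hole','bat_centre','wheel','block','needle','cup'):
        print(t,[(np.round(d['xy']),round(d['confidence'],2)) for d in m.landmark_of(p,t)])
    print([(d['extent'],d['confidence']) for d in m.spot_in(p,'pin')])
E
```

```text
pics
0.1 [-0.505 -3.101  0.001] 1.000848324864243 [-0.249 -1.048 -0.408]
scene cam [ 1.298 -0.308  0.728]
pin [(array([130., 253.]), 0.67), (array([128., 276.]), 0.52)]
pin_collar [(array([121., 239.]), 0.89), (array([127., 267.]), 0.73)]
bat_hole []
bat_centre [(array([290., 198.]), 0.7)]
wheel [(array([290., 229.]), 0.65)]
block [(array([144., 274.]), 0.67)]
needle [(array([154., 266.]), 0.51)]
cup [(array([127., 274.]), 0.64)]
[([114.9, 220.3, 17.0, 33.8], 0.89), ([116.2, 252.6, 14.2, 14.2], 0.73)]
top cam [0.479 0.088 1.59 ]
pin [(array([401., 275.]), 0.5), (array([414., 241.]), 0.48)]
pin_collar [(array([411., 277.]), 0.55), (array([417., 240.]), 0.49)]
bat_hole [(array([258., 193.]), 0.59), (array([169., 262.]), 0.34)]
bat_centre [(array([264., 219.]), 0.58)]
wheel [(array([264., 224.]), 0.63), (array([263., 220.]), 0.24)]
block [(array([401., 242.]), 0.86)]
needle [(array([391., 241.]), 0.57)]
cup []
[([403.4, 272.2, 15.0, 11.6], 0.63), ([412.8, 240.7, 13.7, 4.1], 0.54)]
```

View pics/scene0.png

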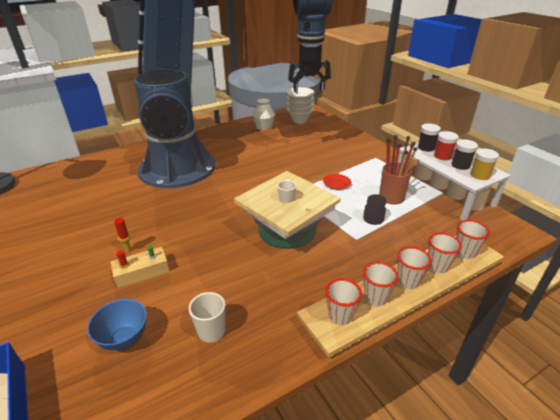

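View pics/top0.png

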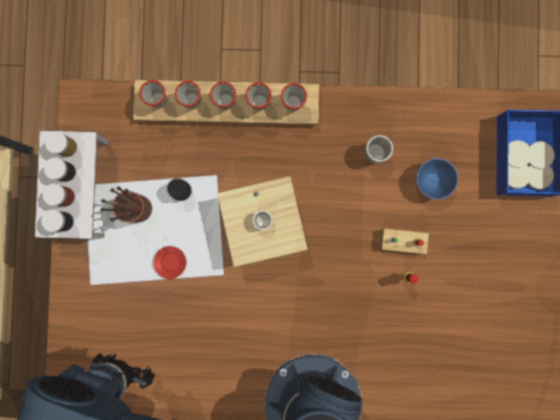

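The job's pin is the short red one in the block: scene (122,258), top (419,242). The look-alike is the taller red pin standing outside the block: scene (121,235), top (411,278). The needle's green handle is at scene (151,250), top (394,240). The bat hole shows at top (256,194), with the cup at (262,220).

```bash
python3 - <<'E'
from h import *
np.set_printoptions(precision=3,suppress=True)
ps={n:snap(n) for n in('scene','top')}
s,t=ps['scene'],ps['top']
print(s['fx'],t['fx'])
print('handle mid',tri([(s,(122,258)),(t,(419,242))]))
print('bigpin',atz(t,(412,279),.1))
print('needle',atz(t,(394,240),.07))
print('hole',atz(t,(256,194),.115),'cup top',atz(t,(262,220),.16),'batcentre',tri([(s,(288,202)),(t,(263,221))]))
print('bat corners',[atz(t,c,.115) for c in((219,194),(290,178),(306,249),(233,266))])
print('block corners',[atz(t,c,.04) for c in((384,229),(428,232),(427,254),(382,251))])
w=snap('wrist');o=m.get_obs()
from scipy.spatial.transform import Rotation as R
Rt=R.from_rotvec(o['orientation']).as_matrix();c=ray(w,(0,0))[0]
print('wrist cam in tool',Rt.T@(c-o['tcp_pos']),Rt.T@np.array(w['R']).T,w['fx'])
print(Rt)
E
```

```text
391.1714062841683 529.2813303054423
handle mid (array([ 0.483, -0.292,  0.063]), [np.float64(0.0010194523688698243), np.float64(0.0010194523688699007)])
bigpin [ 0.378 -0.265  0.1  ]
needle [ 0.486 -0.219  0.07 ]
hole [0.605 0.177 0.115] cup top [0.531 0.156 0.16 ] batcentre (array([0.532, 0.159, 0.1  ]), [np.float64(0.003202879122721324), np.float64(0.003202879122721446)])
bat corners [array([0.602, 0.28 , 0.115]), array([0.652, 0.083, 0.115]), array([0.455, 0.033, 0.115]), array([0.402, 0.235, 0.115])]
block corners [array([ 0.518, -0.196,  0.04 ]), array([ 0.512, -0.324,  0.04 ]), array([ 0.448, -0.322,  0.04 ]), array([ 0.453, -0.191,  0.04 ])]
wrist cam in tool [ 0.077  0.    -0.178] [[-0.001 -0.952 -0.306]
 [ 1.    -0.    -0.002]
 [ 0.002 -0.306  0.952]] 301.0339436167676
[[-0.948  0.317  0.   ]
 [ 0.317  0.948 -0.   ]
 [-0.    -0.    -1.   ]]
```

```bash
cat >> h.py <<'E'
from scipy.spatial.transform import Rotation as Rn
def ori(a): # tool down, tool x at yaw a
    c,s=np.cos(a),np.sin(a);return Rn.from_matrix(np.array([[c,s,0],[s,-c,0],[0,0,-1]])).as_rotvec()
E
python3 - <<'E'
from h import *
np.set_printoptions(precision=3,suppress=True)
def look(ts,p):
    for t in ts: print(t,[(np.round(d['xy'],1),round(d['confidence'],2)) for d in m.landmark_of(p,t)])
m.move_to([.585,.17,.26],ori(np.pi+.25));print(m.get_obs()['t'],m.get_obs()['joints'])
a=snap('wrist','hole1.png');look(['bat_hole','bat_centre'],a);print(proj(a,[.605,.177,.115]))
m.servo_line([.56,.14,.25],rate=.2)
b=snap('wrist');look(['bat_hole','bat_centre'],b);print(proj(b,[.605,.177,.115]))
for t in ['bat_hole','bat_centre']:
    A,B=m.landmark_of(a,t),m.landmark_of(b,t)
    if A and B: print(t,tri([(a,A[0]['xy']),(b,B[0]['xy'])]),atz(a,A[0]['xy'],.115),atz(b,B[0]['xy'],.115))
m.move_to([.47,-.285,.22],ori(np.pi));print(m.get_obs()['t'],m.get_obs()['joints'])
a=snap('wrist','pin1.png');look(['pin','pin_collar'],a);print([d['extent'] for d in m.spot_in(a,'pin')])
m.servo_line([.49,-.25,.16],rate=.2)
b=snap('wrist','pin2.png');look(['pin','pin_collar'],b);print([d['extent'] for d in m.spot_in(b,'pin')])
for p in(a,b): print(proj(p,[.483,-.292,.04]),proj(p,[.483,-.292,.084]))
import pickle;pickle.dump((a,b),open('ab.pkl','wb'))
i=lambda f:cv2.imread('pics/'+f)
cv2.imwrite('pics/c1.png',cv2.resize(np.hstack([i('hole1.png'),i('pin1.png')]),(800,300)))
cv2.imwrite('pics/c2.png',i('pin2.png'))
print(m.get_obs()['t'])
E
```

```text
3.0583 [0.284 0.464 0.483 1.59  0.    0.033]
bat_hole [(array([287.1, 204.6]), 0.58)]
bat_centre []
[287.126 203.133]
bat_hole [(array([307.1, 237.5]), 0.57)]
bat_centre []
[308.199 232.748]
bat_hole (array([0.602, 0.175, 0.135]), [np.float64(0.0014706725088112836), np.float64(0.0014706725088112027)]) [0.607 0.177 0.115] [0.611 0.177 0.115]
5.5083 [-0.544  0.316  0.166  1.42   0.    -0.545]
pin [(array([279.8, 182.9]), 0.93), (array([301.3, 101.4]), 0.8)]
pin_collar [(array([300.9,  98.8]), 0.92), (array([280.8, 185.8]), 0.88)]
[[288.3, 83.5, 27.1, 32.5], [270.8, 179.4, 18.5, 25.9]]
pin [(array([267.1,  78.6]), 0.91), (array([248.1, 175.4]), 0.77)]
pin_collar [(array([267.9,  73.3]), 0.76), (array([245.3, 182.5]), 0.55)]
[[248.1, 47.2, 36.5, 49.9], [228.3, 175.1, 29.5, 27.3]]
[279.715 187.672] [278.935 197.546]
[244.834 183.286] [238.319 194.787]
6.4167
```

View pics/c1.png

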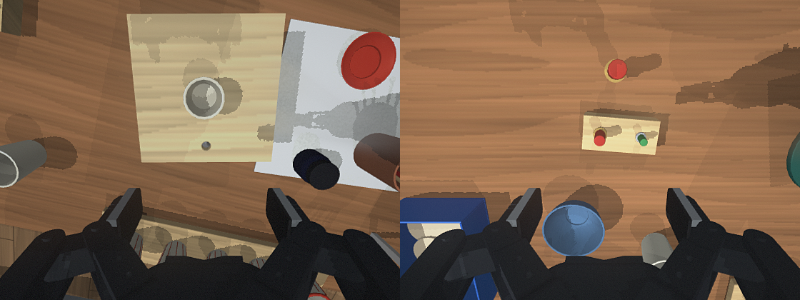

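View pics/c2.png

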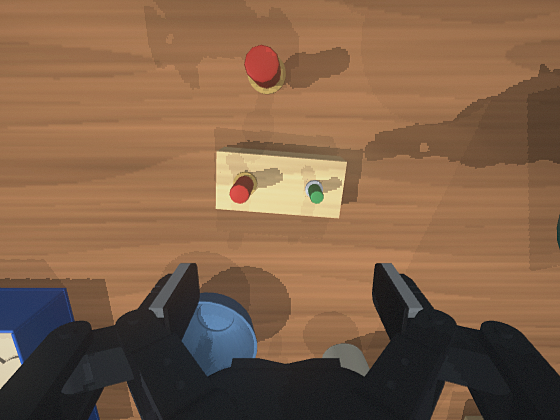

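The close view shows the short red pin at (239,195) at the block's -y end, with the green needle at (316,193) and the tall look-alike off the block at (263,66). My estimate (0.483,-0.292) projects onto the handle to within 1–2 px, so I'll grasp there.

```bash
python3 - <<'E'
from h import *
np.set_printoptions(precision=3,suppress=True)
m.gripper_to(.45,80)
m.servo_line([.483,-.2915,.10],rate=.2)
print(m.servo_line([.483,-.2915,.047],rate=.1,stop_force=8),m.get_obs()['tcp_pos'])
m.gripper_to(0,80);o=m.get_obs();print('grip',o['opening'],o['finger_force'],o['force'])
m.servo_line([.483,-.2915,.10],rate=.12);print(m.get_obs()['force'])
m.servo_line([.483,-.2915,.229],rate=.25)
m.move_to([.606,.177,.229],ori(np.pi+.25))
m.servo_line([.606,.177,.180],rate=.15)
o=m.get_obs();print(o['t'],o['tcp_pos'],o['opening'],o['force'],o['torque'])
w=snap('wrist','w3.png');s=snap('scene','s3.png')
for t in['pin','bat_hole','bat_centre','pin_collar']: 
  print(t,[(np.round(d['xy'],1),round(d['confidence'],2)) for d in m.landmark_of(w,t)], [(np.round(d['xy'],1),round(d['confidence'],2)) for d in m.landmark_of(s,t)])
print(proj(w,[.606,.177,.115]),proj(w,[.606,.177,.141]),proj(s,[.606,.177,.141]))
a=cv2.imread('pics/w3.png')[120:330,180:390];b=cv2.imread('pics/s3.png')[100:310,180:390]
cv2.imwrite('pics/c3.png',cv2.resize(np.hstack([a,b]),(800,400),interpolation=cv2.INTER_CUBIC))
E
```

```text
False [ 0.483 -0.292  0.048]
grip 0.0019440875867364666 6.861358631285839 [-0.728  5.032 13.35 ]
[ 0.105 -0.494 -0.646]
12.0917 [0.606 0.176 0.181] -0.0018142346498399402 [0.056 0.619 0.961] [-0.027 -0.047  0.012]
pin [(array([289. , 208.7]), 0.47)] [(array([129., 254.]), 0.62), (array([128.9, 275.1]), 0.55), (array([211. , 327.1]), 0.52), (array([287.6, 198.1]), 0.46)]
bat_hole [(array([289.9, 211. ]), 0.66)] [(array([307.3, 208.3]), 0.91), (array([209.6, 327.7]), 0.41)]
bat_centre [(array([290.2, 211.5]), 0.56)] [(array([290.9, 197.9]), 0.93)]
pin_collar [] [(array([125.4, 262.6]), 0.65), (array([335.9, 183.1]), 0.56), (array([125.4, 237.7]), 0.55)]
[287.137 206.564] [287.283 216.818] [307.616 201.196]
```

View pics/c3.png

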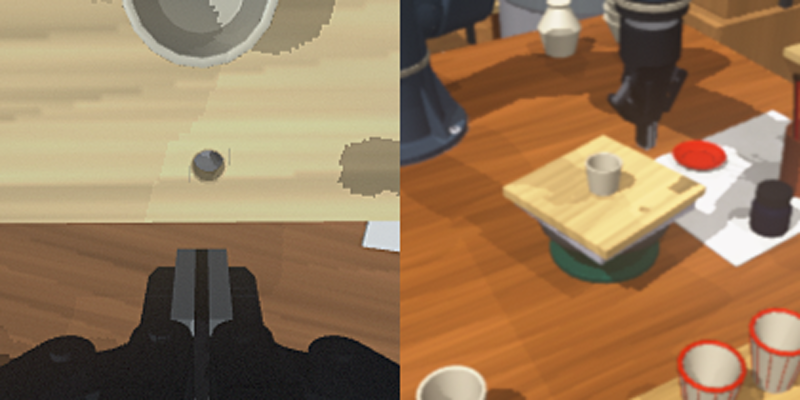

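The fingers closed on nothing: no pin in the hand, and the hole is at wrist (289,207). I'll go back and look at the block.

```bash
python3 - <<'E'
from h import *
np.set_printoptions(precision=3,suppress=True)
m.servo_line([.606,.177,.215],rate=.25)
m.move_to([.44,-.2915,.16],ori(np.pi))
m.gripper_to(.45,80)
o=m.get_obs();print(o['t'],o['tcp_pos'])
w=snap('wrist','w4.png');s=snap('scene','s4.png')
for p in(w,s): print([(np.round(d['xy'],1),round(d['confidence'],2)) for d in m.landmark_of(p,'pin_collar')],proj(p,[.483,-.292,.04]),proj(p,[.483,-.292,.084]),proj(p,o['tcp_pos']))
q=proj(w,[.483,-.292,.06]).astype(int);y0=max(0,min(210,q[1]-105))
a=cv2.imread('pics/w4.png')[y0:y0+210,180:390];b=cv2.resize(cv2.imread('pics/s4.png')[210:300,90:180],(210,210),interpolation=cv2.INTER_CUBIC)
print(y0)
cv2.imwrite('pics/c4.png',cv2.resize(np.hstack([a,b]),(800,400),interpolation=cv2.INTER_CUBIC))
E
```

```text
15.15 [ 0.44  -0.291  0.16 ]
[(array([312.2, 126.3]), 0.7), (array([287.6, 229.8]), 0.57)] [285.527 229.229] [285.482 247.035] [286.24  237.109]
[(array([122.6, 239.8]), 0.66), (array([125.5, 262.9]), 0.51)] [123.655 264.895] [119.299 251.896] [107.844 218.062]
131
```

View pics/c4.png

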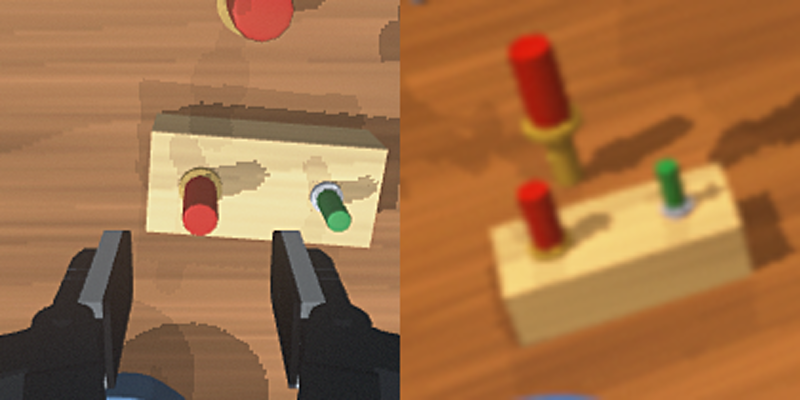

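Pin is still upright in the block at about wrist (285,244). In both w3 and s3 the fingertips sit well above where the reported TCP projects, so I'll check that offset by triangulating from the pictures, then by touching the handle's top.

```bash
python3 - <<'E'
from h import *
np.set_printoptions(precision=4,suppress=True)
w=snap('wrist');s=snap('scene');o=m.get_obs()
T=Rn.from_rotvec(o['orientation']).as_matrix();
Rw=np.array(w['R'])@T; c=T.T@(ray(w,(0,0))[0]-o['tcp_pos'])   # cam in tool
T3=Rn.from_rotvec(ori(np.pi+.25)).as_matrix();w3=dict(w);w3['R']=Rw@T3.T;w3['t']=-w3['R']@(np.array([.606,.176,.181])+T3@c)
X,r=tri([(w3,(286.6,251)),(s,(310,176))]);print('tip true',X,r,'in tool',T3.T@(X-[.606,.176,.181]))
m.gripper_to(0,80)
m.servo_line([.482,-.2915,.10],rate=.15)
h=m.servo_line([.482,-.2915,.03],rate=.03,stop_force=3);o=m.get_obs();print(h,o['tcp_pos'],o['force'],o['t'])
m.servo_line([.482,-.2915,.11],rate=.15)
E
```

```text
tip true [0.6023 0.1786 0.2139] [np.float64(0.004401358868706799), np.float64(0.004401358868706696)] in tool [ 0.003   0.0034 -0.0329]
True [ 0.4822 -0.2916  0.0474] [-2.3561  1.3531  7.1598] 18.1333
```

The touch on the handle top (z 0.084) came at tcp z 0.0474, so the real fingertips sit about 37 mm behind the reported TCP; the triangulation gave 33 mm. I'll grasp again with that correction.

```bash
python3 - <<'E'
from h import *
np.set_printoptions(precision=3,suppress=True)
m.gripper_to(.45,80)
print(m.servo_line([.482,-.2915,.012],rate=.13,stop_force=6),m.get_obs()['tcp_pos'])
m.gripper_to(0,80);o=m.get_obs();print('grip',o['opening'],o['finger_force'],o['force'],o['t'])
if o['opening']>.1:
    m.servo_line([.482,-.2915,.06],rate=.12);print(m.get_obs()['force'])
    m.servo_line([.482,-.2915,.20],rate=.25)
    m.move_to([.60,.17,.20],ori(np.pi+.25))
    m.servo_line([.606,.177,.14],rate=.15)
    o=m.get_obs();print(o['t'],o['tcp_pos'],o['opening'],o['force'])
    w=snap('wrist','w5.png');s=snap('scene','s5.png')
    for p in(w,s): print([(np.round(d['xy'],1),round(d['confidence'],2)) for d in m.landmark_of(p,'bat_hole')],proj(p,[.606,.177,.115]),proj(p,[.606,.177,.136]))
    a=cv2.imread('pics/w5.png')[120:330,180:390];b=cv2.resize(cv2.imread('pics/s5.png')[150:255,255:360],(210,210),interpolation=cv2.INTER_CUBIC)
    cv2.imwrite('pics/c5.png',cv2.resize(np.hstack([a,b]),(800,400),interpolation=cv2.INTER_CUBIC))
E
```

```text
False [ 0.482 -0.292  0.013]
grip 0.18833953473443094 77.81370520591736 [-0.557  0.255  7.621] 20.3833
[-0.234 -0.735 -1.262]
23.9417 [0.606 0.177 0.141] 0.18902160107085583 [ 0.696  0.317 -0.453]
[(array([289.6, 225. ]), 0.81)] [287.203 223.04 ] [287.348 234.395]
[(array([306.6, 210.5]), 0.69), (array([373.3, 219.4]), 0.58)] [307.273 209.215] [307.549 202.757]
```

View pics/c5.png

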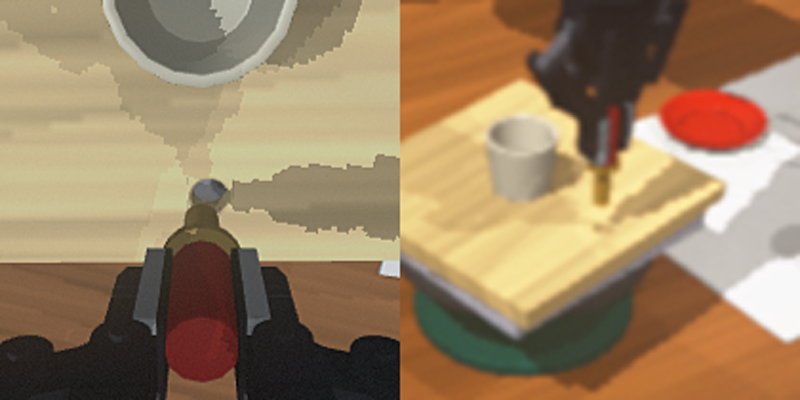

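The pin is held with its nose at wrist (285.5,229), and the bat hole is at (289,221). That is about 3 mm to the tool's +y, and the scene view agrees, so I'll correct and lower gently, searching if needed.

```bash
python3 - <<'E'
from h import *
np.set_printoptions(precision=4,suppress=True)
P=np.array([.6055,.1797])
ok=False
for k,(dx,dy) in enumerate([(0,0),(.0025,0),(-.0025,0),(0,-.0025),(0,.0025)]):
    q=P+[dx,dy]
    m.servo_line([*q,.1235],rate=.1)
    h=m.servo_line([*q,.1125],rate=.03,stop_force=4);o=m.get_obs()
    print(k,h,o['tcp_pos'],o['force'],o['t'])
    if not h: ok=True;break
    if o['t']>31: break
if ok:
    h=m.servo_line([*q,.098],rate=.02,stop_force=5);o=m.get_obs();print('plate',h,o['tcp_pos'],o['force'],o['torque'],o['t'])
E
```

```text
0 False [0.6054 0.1797 0.1124] [-0.476  -0.0331 -0.7042] 24.975
plate True [0.6057 0.1798 0.1038] [-0.7018  0.2331  9.0421] [-0.085   0.2495 -0.0637] 25.475
```

```bash
cat > sw.py <<'E'
from h import *
np.set_printoptions(precision=4,suppress=True)
phi=.255; o=m.get_obs(); P=np.array(o['tcp_pos'])[:2]; C=P-.078*np.array([np.cos(phi),np.sin(phi)])
z=.1034; s=0; found=False
m.servo_line([*P,z],rate=.02)
print('start',m.get_obs()['force'],C)
while s<.021:
    s+=.0015; a=phi-s/.078
    q=C+.078*np.array([np.cos(a),np.sin(a)])
    m.servo_line([*q,z],rate=.012); o=m.get_obs(); f=o['force']
    print(round(s*1e3,1),f,round(o['tcp_pos'][2],4),round(o['t'],2))
    if s>.004 and f[2]<3.5:
        h=m.servo_line([*q,z-.004],rate=.03,stop_force=8);o=m.get_obs();print('probe',h,o['tcp_pos'],o['force'],o['t'])
        if o['tcp_pos'][2]<z-.003: found=True;break
        m.servo_line([*q,z],rate=.03)
    if f[2]>25 or np.hypot(f[0],f[1])>15 or o['t']>37: print('stop');break
print(found)
E
python3 sw.py
```

```text
start [-1.4533 -0.2494  8.8088] [0.5303 0.1601]
1.5 [-2.6618  2.4775  8.1228] 0.104 26.0
3.0 [-1.734   3.8264  8.9156] 0.104 26.27
4.5 [-2.5848  5.5563  7.7906] 0.104 26.55
6.0 [-2.7624  5.8113  7.8827] 0.104 26.82
7.5 [-2.0559  6.1364  8.3282] 0.104 27.1
9.0 [-2.2133  5.3204  7.432 ] 0.104 27.38
10.5 [-1.2737  6.2539  7.8061] 0.104 27.65
12.0 [-2.3327  5.2189  7.0711] 0.1039 27.93
13.5 [-1.1474  4.1709  6.5547] 0.1038 28.2
15.0 [0.4957 1.0891 0.3932] 0.1033 28.48
probe False [0.6079 0.1648 0.0989] [ 0.6269 -0.8259 -2.7473] 28.7583
True
```

```bash
python3 - <<'E'
from h import *
np.set_printoptions(precision=4,suppress=True)
q=np.array(m.get_obs()['tcp_pos'])
h=m.servo_line([q[0],q[1],.090],rate=.02,stop_force=14);o=m.get_obs();print(h,o['tcp_pos'],o['force'],o['t'])
if not h:
    h=m.servo_line([q[0],q[1],.0840],rate=.012,stop_force=16);o=m.get_obs();print(h,o['tcp_pos'],o['force'],o['torque'],o['t'])
snap('wrist','w6.png');s=snap('scene','s6.png')
a=cv2.imread('pics/w6.png')[120:330,180:390];b=cv2.resize(cv2.imread('pics/s6.png')[150:255,255:360],(210,210),interpolation=cv2.INTER_CUBIC)
cv2.imwrite('pics/c6.png',cv2.resize(np.hstack([a,b]),(800,400),interpolation=cv2.INTER_CUBIC))
E
```

```text
False [0.6082 0.1648 0.0904] [ 0.4057 -0.5675  5.4579] 29.375
False [0.6088 0.1649 0.0853] [-1.456  -0.9258 15.2931] [-0.3363  0.5552 -0.0331] 30.025
```

View pics/c6.png

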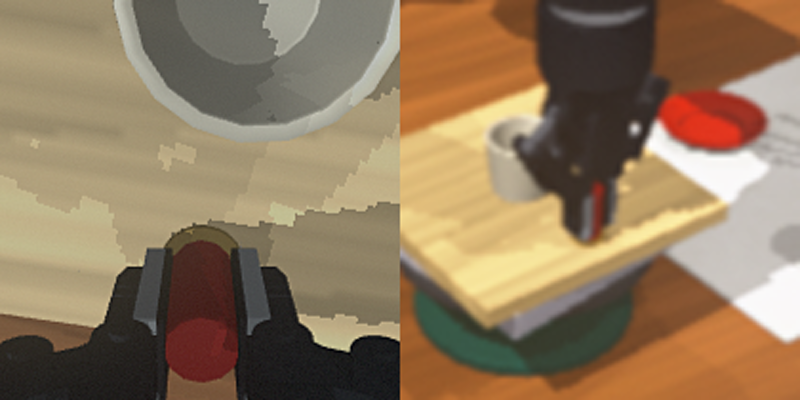

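```bash
python3 - <<'E'
from h import *
np.set_printoptions(precision=4,suppress=True)
q=np.array(m.get_obs()['tcp_pos'])
for z in(.0836,.0832,.0828):
    m.servo_line([.6082,.1648,z],rate=.01);m.sleep(.1);o=m.get_obs();print(z,o['tcp_pos'],o['force'],o['t'])
    if o['force'][2]>21: break
E
```

```text
0.0836 [0.6089 0.1649 0.085 ] [-2.9539 -1.7879 17.1962] 30.475
0.0832 [0.6089 0.1649 0.0848] [-3.7438 -2.1773 18.9569] 30.825
0.0828 [0.609  0.1649 0.0845] [-3.8537 -2.0279 18.6729] 31.175
```

```bash
python3 - <<'E'
from h import *
np.set_printoptions(precision=4,suppress=True)
m.servo_line([.6082,.1648,.0845],rate=.02);print(m.get_obs()['force'])
m.gripper_to(.42);o=m.get_obs();print(o['opening'],o['force'],o['t'])
m.servo_line([.6082,.1648,.17],rate=.15)
m.gripper_to(0,40)
print(m.get_obs()['force'])
w=snap('wrist','w7.png');s=snap('scene','s7.png')
h=m.servo_line([.6085,.1652,.122],rate=.12,stop_force=6);print(h)
if not h: h=m.servo_line([.6085,.1652,.112],rate=.025,stop_force=12)
o=m.get_obs();print(h,o['tcp_pos'],o['force'],o['t'])
m.servo_line([.6085,.1652,.20],rate=.2)
p=snap('scene','s8.png')
for t in('pin_collar','cup','bat_centre'): print(t,[(np.round(d['xy'],1),round(d['confidence'],2)) for d in m.landmark_of(p,t)],)
w=snap('wrist','w8.png')
print(proj(p,[.6085,.165,.115]),m.get_obs()['t'])
a=cv2.imread('pics/w8.png')[120:330,180:390];b=cv2.resize(cv2.imread('pics/s8.png')[150:255,255:360],(210,210),interpolation=cv2.INTER_CUBIC)
cv2.imwrite('pics/c8.png',cv2.resize(np.hstack([a,b]),(800,400),interpolation=cv2.INTER_CUBIC))
E
```

```text
[-2.0438 -1.8159  9.8473]
0.415358324059109 [-0.796   1.0225  0.1803] 31.75
[-0.0299 -0.285   0.2716]
True
True [0.6086 0.1649 0.1197] [ 2.2585  0.0595 10.138 ] 33.4667
pin_collar [(array([122. , 237.8]), 0.89), (array([305.2, 210.1]), 0.48)]
cup [(array([283.8, 199. ]), 0.79)]
bat_centre [(array([289.5, 196.5]), 0.87), (array([306.4, 209.9]), 0.69), (array([287.9, 226.6]), 0.41)]
[304.0075 211.0631] 34.275
```

View pics/c8.png

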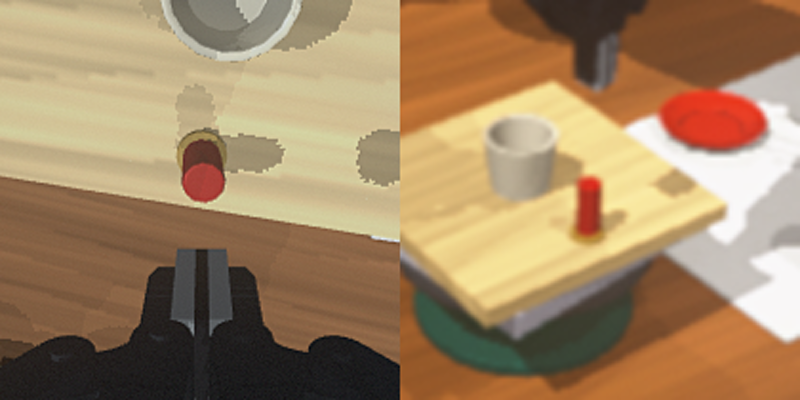

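```bash
python3 - <<'E'
from h import *
np.set_printoptions(precision=4,suppress=True)
m.servo_line([.6085,.165,.127],rate=.15)
h=m.servo_line([.6085,.165,.1165],rate=.015,stop_force=3);o=m.get_obs();print(h,o['tcp_pos'],o['force'])
h=m.servo_line([.6085,.165,.1155],rate=.01,stop_force=14);o=m.get_obs();print(h,o['tcp_pos'],o['force'],o['t'])
m.servo_line([.6085,.165,.21],rate=.2)
m.sleep(.3);print(m.get_obs()['t'],m.get_obs()['force']);print(m.job_done())
E
```

```text
True [0.6091 0.1649 0.1207] [1.0575 0.1941 5.7181]
True [0.6106 0.1651 0.1191] [-0.4087 -1.0679 12.9163] 35.8
36.7083 [-0.5058  0.0949 -0.0814]
the job is handed in; nothing more can be done
None
```

The pin is through the bat into a plate hole, pushed home with its collar flush by picture and touch, and let go; the cup still stands on the bat, and I handed the job in at about 37 s with no wrist reading above 19 N (the first grasp missed, leaving the pin in the block).

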